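# Start up the drill press from its bench controls

## Task

Start up the drill press by pressing its controls with the fingertips, without picking anything up: first push the red rocker on the loose grey switch box over to its on side (the end with the white stripe, which stands up), then push the blue plunger on the control station fully in, then press the green start button all the way down for a moment and let it go. Do not press the red mushroom stop or press anything out of order, do not lift, tip or shove the switch box, and leave the other things on the bench where they are.

Things in the scene. Friction and masses are not known exactly. Their poses are not given: they have to be found in the camera images.
- mains_box: loose grey switch box on rubber feet, about 0.9 kg, 120 (its x) x 90 (its y) x 55 mm high, any heading; origin at the centre of its underside on the bench, z up. A black plinth 76 x 52 x 10 mm on its lid carries the red rocker, so the plinth's top is 65 mm above the bench.
- rocker (a joint): tilt of the red V-shaped rocker (two halves, each 32 mm long and 36 mm wide, pivoting about the box's y axis, 69 mm above the bench over the box's centre): about 0 rad = off (striped half up at 0.5 rad, other half level), 0.5 rad = fully on (striped half level, other half up). It turns stiffly (about 4 N pressed down at the stripe) and stays where it is left.
- rocker_on (a point): the white stripe: point on the top face of the rocker's on half, 22 mm along it from the pivot, towards the box's +x; moves with the rocker. It stands about 83 mm above the bench when off and 73 mm when fully on.
- station: grey control station screwed to the bench, 90 (its x) x 220 (its y) x 55 mm high, dark top plate; origin at the centre of its underside. Three controls stand in a row on its top at y = -65, 0 and +65 mm of its frame, in any order, each on a round base 46 mm across and 12 mm high (67 mm above the bench).
- plunger_top (a point): centre of the top of the blue plunger's flat cap, 34 mm across, on a bare metal base; 85 mm above the bench when out, moves with it
- plunger (a joint): how far the blue plunger is pushed in: 0 m out, 0.010 m fully in. It moves straight down against a steady 3 N or so and stays where it is left (no spring).
- start_top (a point): centre of the top of the green start button, flat, 34 mm across, on a bare metal base; 78 mm above the bench when up, moves with it
- start (a joint): how far the green start button is pressed: 0 m up, 0.006 m fully down, straight down; a spring returns it; fully down takes about 5 N
- stop_top (a point): centre of the top of the red mushroom stop button, 40 mm across, on a yellow base; 87 mm above the bench when up; not to be pressed
- stop (a joint): how far the red stop is pressed: 0 m up, 0.006 m down; spring return, about 5 N
- puck: dark steel disc with five drilled holes, 68 mm across, 25 mm high, lying in front of the station (on the robot's side); origin at its underside; bystander
- chuck_key: steel T-shaped chuck key, 86 x 73 mm, 22 mm high, lying in front of the station; bystander
- oil_bottle: upright amber oil bottle with a red cap, 60 mm across, 170 mm high, beyond the controls; origin at its underside; bystander
- brush: bench brush lying beyond the controls on the right; bystander
- driver: screwdriver lying beyond the controls on the left; bystander
- offcut: drilled wood offcut, 130 x 70 x 22 mm, lying to the left; bystander
- screw_jar: pale, milky jar with a yellow lid, 64 mm across, 75 mm high, standing to the right; bystander
Things that resemble listed ones, but are neither listed nor needed, are in the scene too. Of the things shaped like the mains_box, the grey one is meant.

How it is judged (in metres and radians):
On the way, in this order (a step that is already met when the one before it is completed fails the run):
1. the red rocker is pushed over to on (value of joint rocker above 0.42 rad), for 0.1 s.
2. the blue plunger is pushed fully in, the rocker still on (value of joint plunger above 0.008 m and value of joint rocker above 0.42 rad), for 0.1 s.
3. the green start button is pressed down, with rocker on and plunger in (all of step 2 and value of joint start above 0.0045 m), for 0.05 s.
At the end, for the whole second after the job is handed in: rocker on (over 0.42 of 0.5 rad), blue plunger in (over 8 of 10 mm), green button and red stop up again (under 1.5 mm), switch box standing flat within 25 mm of its start, every bystander within 20 mm of its start (all of step 2 and value of joint each of start, stop below 0.0015 m and linear speed of mains_box below 0.02 m/s and not (distance of mains_box from where it was at the start of the episode above 0.025 m or height (world z) of mains_box above 0.012 m or angle between mains_box's own z axis and vertical above 0.15 rad) and not (distance of any of puck, chuck_key, oil_bottle, brush, driver, offcut, screw_jar from where it was at the start of the episode above 0.02 m)); the robot touches nothing.
It fails at once if the red mushroom stop is pressed (over 3 mm) (value of joint stop above 0.003 m).
It fails at once if the plunger is pushed in (over 5 mm) before the rocker is on (value of joint plunger above 0.005 m and value of joint rocker below 0.4 rad).
It fails at once if the green button is pressed (over 3 mm) before the rocker is on and the plunger in (value of joint start above 0.003 m and (value of joint rocker below 0.4 rad or value of joint plunger below 0.0075 m)).
It fails at once if the switch box is lifted (12 mm), tipped (0.15 rad) or shoved (25 mm) (distance of mains_box from where it was at the start of the episode above 0.025 m or height (world z) of mains_box above 0.012 m or angle between mains_box's own z axis and vertical above 0.15 rad).
It fails at once if a bystander is moved or lifted by more than 20 mm (distance of any of puck, chuck_key, oil_bottle, brush, driver, offcut, screw_jar from where it was at the start of the episode above 0.02 m).
It also fails if it takes over 43 s, if anything falls off the work surface, if the arm or the gripper's body presses on something with over 40 N, if the wrist force passes 120 N, or if a joint passes its speed limit or range.

## Robot

A 7-joint arm with a two-finger parallel gripper is mounted at the origin on the work surface. World frame = base frame: x ahead of the robot, y to its left, z up, the work surface at z = 0. Lengths are in m, angles in degrees, forces in N, time in s.
With the tool pointing down it reaches from about 0.4 to 0.925 m from the base axis. Payload 4.1 kg.
Tool frame: the origin (TCP) lies between the finger pads; the fingertips stand 8 mm ahead of it and the grasp point (between the pads) lies 11 mm behind it; x points along the fingers, y is the direction in which the jaws open and shut, and the axes are right-handed (so a half turn about x gives the same grasp; the last joint's range is limited). The gripper opens to 85 mm and grips with 20 to 120 N. Pads are 22 mm wide; open, the fingers measure 114 mm over their backs; the gripper's body (76 mm by 85 mm) begins 54 mm behind the grasp point. The pads swing forward as they close: fully open they stand 13 mm farther back than shut.
Start: joints at [-80.672, 22.827, 2.584, 88.041, -1.071, 69.15, -2.905], TCP at [0.168, 0.628, 0.239] pointing down, gripper open.
Joint ranges: [-161.44, 161.44], [-28.35, 127.94], [-78.24, 83.42], [0, 140.83], [-78.03, 258.03], [13.02, 114.36], [-168.23, 168.23]. Speed limits (degrees/s): [147.25, 147.25, 180, 180, 180, 180, 180].

## Interface

Orientations are given as a 3x3 rotation matrix whose columns are the frame's x, y, z axes.
In Python, from bench import r gives the robot as it stands. The module is installed in compiled form; this text tells all that it offers.
- The arm moves only by the shell command python3 -m pendant 'ROWS' [FORCE]. ROWS is JSON, a list that holds one entry, the list of rows, each a list of 7 numbers: the shift along the tool's x, y, z in cm, then the turn, a rotation vector about the tool's x, y, z in degrees, then the finger opening in cm, from 0 to 8.54. A call has 1 to 20 rows; each row is the pose to reach, as a shift and turn from the pose commanded when the call began, along the tool's axes at that moment; what a row does not reach only later rows make up. A row lasts 1/10 s, in which the tool goes at most 50 mm and 8.59 degrees, less where a joint would pass 70% of its speed; a pose out of reach is approached as far as the arm can. A call with a gripper value outside its range is refused whole. The fingers move at their own pace and stop on an object; FORCE is the grip in N (left out, the last holds). Time passes only in rows, so rows that repeat a pose let the fingers close. It gives the time, the measured TCP pose, the force and the opening at its end, in the units of the state.
- r.state(): the state, without advancing time (a new reading comes with each control period).
- r.snapshot(name): name is "scene" or "top" or "wrist"; returns a dict with "image" (480x640x3 uint8, red, green, blue), "intrinsics" (3x3 intrinsics, pixels), "view" (4x4, takes a point from world to camera coordinates). Camera axes: x right, y down, z forward; pixel columns grow to the right and rows downward; lengths in m; the calibration is good to about 2 mm. A picture is of the moment at which its call begins. There is no depth.
- r.hand_in(): hands the job in, once; it reports no verdict.
The state is a dict: "t": time; "joint_positions": joint angles; "joint_vel": joint speeds; "tau": joint torques, N m; "tcp_pos": TCP position; "tcp_rot": TCP orientation; "ft_force": force on the tool from outside, world axes, zero at the start; "moment": the same for the moment, N m; "gripper_width": finger opening in m.
Only numpy, scipy, OpenCV 4.12 (cv2) and the standard library are available. Lean on these libraries where they do the work, as an engineer would, in place of code of your own. Each camera call takes 0.05 s, during which the arm holds its last target.

## Working session

There is one attempt and no reset: what is moved stays moved. The work goes in short steps, Python scripts to look and compute and a shell command to move; the robot and the scene stay as the last step left them, time stands still between calls to the robot, and variables do not carry over. Pictures are saved under pics/ and viewed, and the job is handed in when it is done.

```bash
mkdir -p pics; python3 - <<'E'
from bench import r
import cv2, numpy as np, pickle
d={}
for n in ("scene","top"):
    s=r.snapshot(n); d[n]=s
    cv2.imwrite(f"pics/{n}0.png",s["image"][:,:,::-1])
    print(n,s["intrinsics"],s["view"])
pickle.dump(d,open("snap0.pkl","wb"))
st=r.state();print(st["t"],st["tcp_pos"],st["tcp_rot"],st["gripper_width"],st["ft_force"])
E
```

```text
scene [[570.19684363   0.         311.24629935]
 [  0.         570.19684363 238.66363022]
 [  0.           0.           1.        ]] [[ 4.32889290e-01  9.01445573e-01 -1.65563780e-03 -2.63854036e-01]
 [ 7.39130874e-01 -3.55993242e-01 -5.71799232e-01 -4.12473879e-01]
 [-5.16035283e-01  2.46302031e-01 -8.20391916e-01  2.04241560e+00]
 [ 0.00000000e+00  0.00000000e+00  0.00000000e+00  1.00000000e+00]]
top [[462.38226323   0.         322.21224642]
 [  0.         462.38226323 234.10896128]
 [  0.           0.           1.        ]] [[-0.00917227 -0.99968505 -0.02335978  0.00128592]
 [-0.9971703   0.01088732 -0.07438317  0.58746445]
 [ 0.07461407  0.02261142 -0.9969561   1.09624664]
 [ 0.          0.          0.          1.        ]]
0.1 [0.16806356 0.627333   0.23838142] [[-3.65163456e-04  2.58733719e-01  9.65948616e-01]
 [-1.69017310e-03  9.65947141e-01 -2.58733963e-01]
 [-9.99998505e-01 -1.72710056e-03  8.45761766e-05]] 0.08535609129506176 [-0.32028898  0.08145171 -0.06162228]
```

View pics/scene0.png

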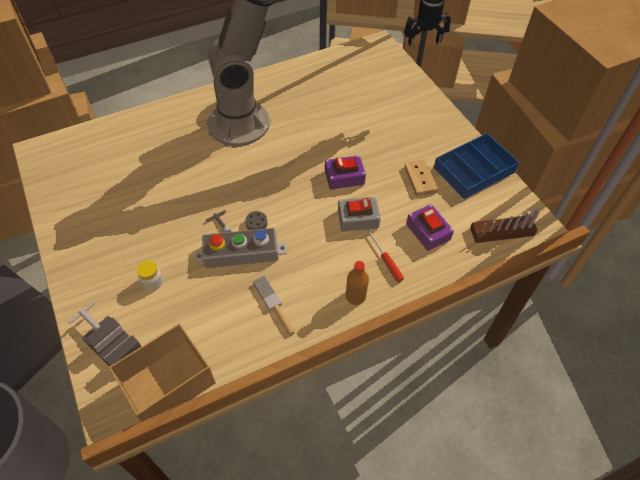

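View pics/top0.png

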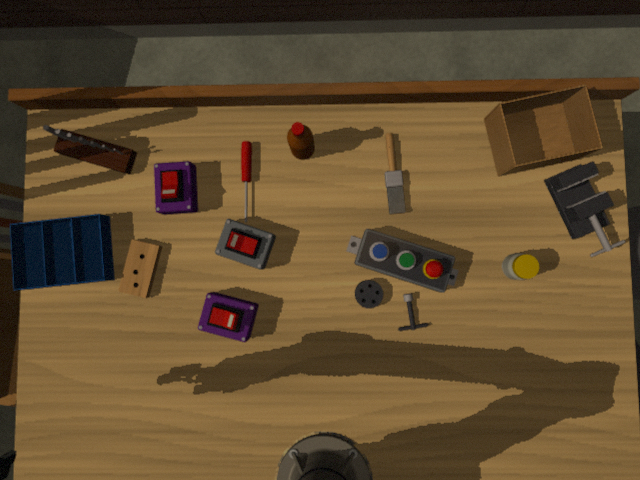

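The top view shows three rocker boxes: purple at (175,187), purple at (229,316) and grey at (245,243). The grey one fits the description. The station is at (405,260), with blue at (379,252), green at (406,260) and red on yellow at (433,270). I'll confirm with enlarged crops.

```bash
python3 - <<'E'
import cv2, numpy as np, pickle
d=pickle.load(open("snap0.pkl","rb"))
t=d["top"]["image"][:,:,::-1]; s=d["scene"]["image"][:,:,::-1]
a=cv2.resize(t[210:280,205:285],(400,350),interpolation=cv2.INTER_CUBIC)
b=cv2.resize(s[185:240,330:390],(382,350),interpolation=cv2.INTER_CUBIC)
c=cv2.resize(t[220:300,335:465],(400,246),interpolation=cv2.INTER_CUBIC)
e=cv2.resize(s[220:275,190:295],(382,200),interpolation=cv2.INTER_CUBIC)
o=np.zeros((600,790,3),np.uint8);o[:350,:400]=a;o[:350,402:784]=b;o[352:598,:400]=c;o[352:552,402:784]=e
cv2.imwrite("pics/crop0.png",o)
E
```

```text
(no output)
```

View pics/crop0.png

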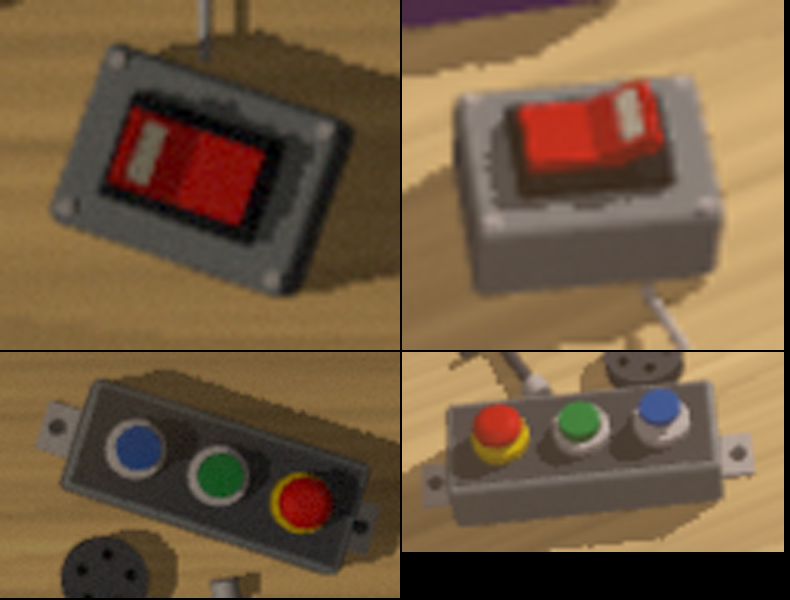

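The crop shows the grey box with its stripe standing up at the left end (top view about (234,241)). It also shows blue, green and the red mushroom in a row. Next I measure.

```bash
cat > h.py <<'E'
import cv2, numpy as np
def ray(s,uv):
    V=s["view"];R=V[:3,:3];c=-R.T@V[:3,3]
    d=R.T@np.linalg.inv(s["intrinsics"])@np.array([*uv,1.]);return c,d
def atz(s,uv,z):
    c,d=ray(s,uv);return c+d*(z-c[2])/d[2]
def tri(s1,u1,s2,u2):
    A=[];b=[]
    for s,u in((s1,u1),(s2,u2)):
        c,d=ray(s,u);d/=np.linalg.norm(d);P=np.eye(3)-np.outer(d,d);A.append(P);b.append(P@c)
    return np.linalg.lstsq(np.vstack(A),np.hstack(b),rcond=None)[0]
def proj(s,p):
    q=s["view"][:3,:3]@np.asarray(p)+s["view"][:3,3];k=s["intrinsics"]@q;return k[:2]/k[2]
def blob(s,roi,lo,hi,seedlast=True):
    x0,y0,x1,y1=roi
    h=cv2.cvtColor(s["image"][y0:y1,x0:x1],cv2.COLOR_RGB2HSV)
    m=cv2.inRange(h,np.array(lo),np.array(hi))
    n,l,st,ce=cv2.connectedComponentsWithStats(m)
    i=1+np.argmax(st[1:,4]);return ce[i]+[x0,y0],st[i]
E
python3 - <<'E'
from h import *; import pickle
d=pickle.load(open("snap0.pkl","rb"));t,s=d["top"],d["scene"]
for n,rt,rs,lo,hi,z in [("blue",(360,235,400,270),(245,225,275,250),(105,120,40),(125,255,255),.085),
 ("green",(390,245,420,275),(225,230,250,250),(50,100,30),(80,255,255),.078),
 ("stop",(420,255,450,285),(205,230,228,250),(0,150,60),(8,255,255),.087),
 ("stripe",(225,228,245,255),(355,195,372,212),(0,0,90),(179,110,255),.083),
 ]:
    a,sa=blob(t,rt,lo,hi);b,sb=blob(s,rs,lo,hi)
    print(n,a.round(1),sa[2:],b.round(1),sb[2:],"top@z",atz(t,a,z).round(4),"scene@z",atz(s,b,z).round(4),"tri",tri(t,a,s,b).round(4))
# box lid corner screws, crop coords
for n,u in [("tl",(118,58)),("tr",(325,130)),("br",(272,278)),("bl",(66,207))]:
    print(n,atz(t,(205+u[0]/5-.4,210+u[1]/5-.4),.055).round(4))
E
```

```text
blue [379.5 250.9] [ 14  13 148] [260.4 234.5] [10  8 66] top@z [ 0.5431 -0.1357  0.085 ] scene@z [ 0.5435 -0.1324  0.085 ] tri [ 0.5436 -0.1341  0.0862]
green [406.3 259.7] [ 15  14 161] [238.2 238.1] [11  9 78] top@z [ 0.5228 -0.1969  0.078 ] scene@z [ 0.5225 -0.1942  0.078 ] tri [ 0.5232 -0.1955  0.0799]
stop [433.7 268.7] [ 17  16 206] [215.8 239.7] [ 13  12 119] top@z [ 0.5018 -0.2566  0.087 ] scene@z [ 0.5061 -0.2561  0.087 ] tri [ 0.5022 -0.2565  0.0825]
stripe [233.9 240.3] [ 7 12 47] [362.  200.2] [13 10 48] top@z [0.5708 0.1968 0.083 ] scene@z [0.5586 0.196  0.083 ] tri [0.5691 0.1914 0.0982]
tl [0.618  0.2165 0.055 ]
tr [0.5828 0.1184 0.055 ]
br [0.5136 0.1434 0.055 ]
bl [0.5478 0.2407 0.055 ]
```

```bash
python3 -m pendant '[[[0,-1,1.5,0,0,0,0],[0,-3,4.5,0,0,0,0],[0,-5,8,0,0,0,0],[0,-7,11,0,0,0,0],[0,-9,14.5,0,0,0,0],[0,-11,18,0,0,0,0],[0,-13,21,0,0,0,0],[0,-15,24.5,0,0,0,0],[0,-17,27.5,0,0,0,0],[0,-19,31,0,0,0,0],[0,-21,34,0,0,0,0],[0,-23,37.5,0,0,0,0],[0,-25,40.5,0,0,0,0],[0,-27,44,0,0,0,0],[0,-28.5,46.5,0,0,0,0],[0,-30,48.5,0,0,0,0],[0,-30.9,50.1,0,0,0,0],[0,-30.9,50.1,0,0,0,0],[0,-30.9,50.1,0,0,0,0],[0,-30.9,50.1,0,0,0,0]]]'
python3 - <<'E'
from bench import r
from h import *; import pickle
s=r.snapshot("wrist");st=r.state()
pickle.dump((s,st),open("w1.pkl","wb"));im=s["image"][:,:,::-1].copy()
print(st["t"],st["tcp_pos"],st["tcp_rot"].__repr__(),st["gripper_width"])
c=np.array([.5655,.1798]);a=np.array([.335,.942])
for q,z in [(0,.069),(.0195,.083)]:
    u=proj(s,[*(c+a*q),z]);print(u);cv2.circle(im,tuple(int(v) for v in u),4,(0,255,0),1)
cv2.imwrite("pics/w1.png",im)
E
```

```text
t: 2.1
tcp_pos: [0.5711, 0.2009, 0.2392]
tcp_rot: [[-0.001, 0.257, 0.966], [0.001, 0.966, -0.257], [-1.0, 0.001, -0.001]]
ft_force: [-0.2, 0.7, -0.0]
gripper_width: 0.0002
2.15 [0.57110903 0.20112147 0.23919815] array([[-8.27773009e-04,  2.56522398e-01,  9.66537932e-01],
       [ 7.99270882e-04,  9.66538124e-01, -2.56521764e-01],
       [-9.99999338e-01,  5.60183833e-04, -1.00510505e-03]]) 0.00031012206127393186
[290.29953075 215.63880168]
[316.21364102 222.79494987]
```

View pics/w1.png

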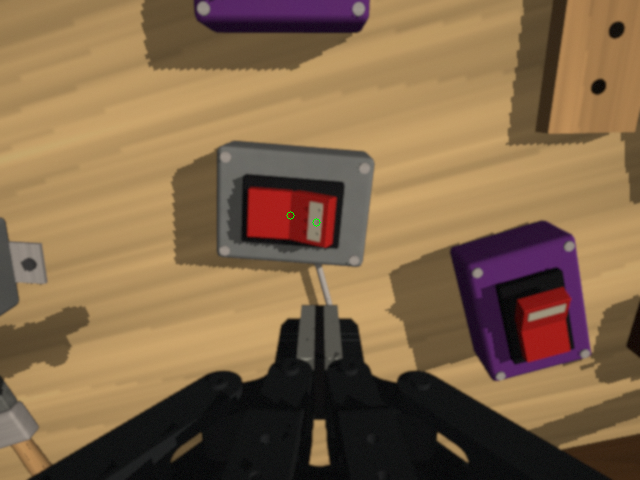

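The wrist view shows the predicted pivot (290,216) and stripe (316,223) landing exactly on the red rocker. I descend to just above it.

```bash
python3 -m pendant '[[[2,0,0,0,0,0,0],[5,0,0,0,0,0,0],[8,0,0,0,0,0,0],[11,0,0,0,0,0,0],[13,0,0,0,0,0,0],[13.8,0,0,0,0,0,0],[13.8,0,0,0,0,0,0],[13.8,0,0,0,0,0,0]]]'
python3 - <<'E'
from bench import r
from h import *
o=[]
for n in("wrist","top"):
    s=r.snapshot(n);im=s["image"][:,:,::-1]
    o.append(im if n=="wrist" else cv2.resize(im[190:300,180:330],(640,469)))
cv2.imwrite("pics/w2.png",cv2.resize(np.vstack(o),(400,593)))
E
```

```text
t: 2.95
tcp_pos: [0.5728, 0.2005, 0.1024]
tcp_rot: [[0.002, 0.258, 0.966], [0.001, 0.966, -0.258], [-1.0, 0.001, 0.001]]
ft_force: [0.7, -0.3, 0.7]
gripper_width: -0.0001
```

View pics/w2.png

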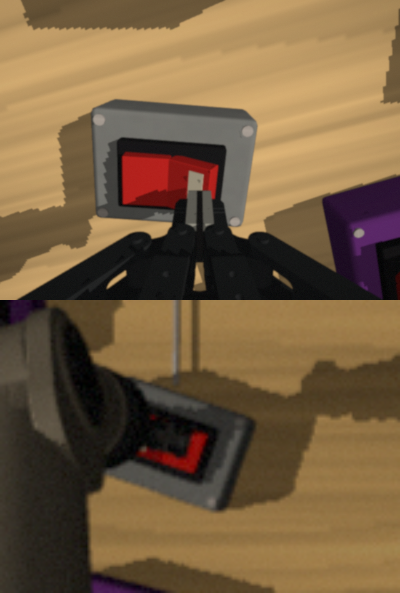

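The closed tips stand right over the stripe. Now I press slowly.

```bash
python3 -m pendant '[[[0.4,0,0,0,0,0,0],[0.8,0,0,0,0,0,0],[1.2,0,0,0,0,0,0],[1.5,0,0,0,0,0,0],[1.8,0,0,0,0,0,0],[2.0,0,0,0,0,0,0],[2.1,0,0,0,0,0,0],[2.15,0,0,0,0,0,0],[2.15,0,0,0,0,0,0],[2.15,0,0,0,0,0,0]]]'
```

```text
t: 4.05
tcp_pos: [0.5728, 0.2003, 0.081]
tcp_rot: [[0.001, 0.259, 0.966], [0.001, 0.966, -0.259], [-1.0, 0.001, 0.001]]
ft_force: [-1.2, 1.2, 9.4]
gripper_width: -0.0001
```

```bash
python3 -m pendant '[[[0.05,0,0,0,0,0,0],[0.1,0,0,0,0,0,0],[0.1,0,0,0,0,0,0]]]'; python3 -m pendant '[[[-1,0,0,0,0,0,0],[-3,0,0,0,0,0,0],[-6,0,0,0,0,0,0],[-9,0,0,0,0,0,0],[-11,0,0,0,0,0,0],[-11,0,0,0,0,0,0],[-11,0,0,0,0,0,0]]]'
python3 - <<'E'
from bench import r
from h import *
o=[]
for n in("wrist","scene"):
    s=r.snapshot(n);im=s["image"][:,:,::-1]
    o.append(im if n=="wrist" else cv2.resize(im[175:245,320:400],(640,560)))
cv2.imwrite("pics/w3.png",cv2.resize(np.vstack(o),(360,585)))
E
```

```text
t: 4.35
tcp_pos: [0.5729, 0.2003, 0.0809]
tcp_rot: [[0.001, 0.259, 0.966], [0.002, 0.966, -0.259], [-1.0, 0.002, 0.001]]
ft_force: [-2.8, 1.5, 15.0]
gripper_width: -0.0
t: 5.05
tcp_pos: [0.5713, 0.1988, 0.1878]
tcp_rot: [[-0.002, 0.259, 0.966], [-0.001, 0.966, -0.259], [-1.0, -0.002, -0.002]]
ft_force: [-0.1, 0.5, -0.8]
gripper_width: -0.0001
```

View pics/w3.png

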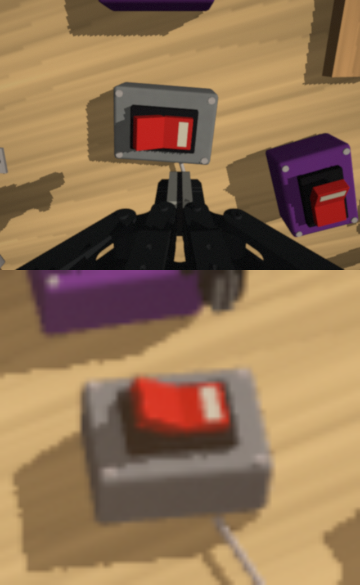

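The rocker is on: the striped half lies level, and the tip stopped at 73 mm. Next I go over the blue plunger.

```bash
python3 -m pendant '[[[0,-1,0.2,0,0,0,0],[0,-3,0.6,0,0,0,0],[0,-6,1,0,0,0,0],[0,-9,1.6,0,0,0,0],[0,-12,2.2,0,0,0,0],[0,-15,2.7,0,0,0,0],[0,-18,3.2,0,0,0,0],[0,-21,3.8,0,0,0,0],[0,-24,4.3,0,0,0,0],[0,-27,4.9,0,0,0,0],[0,-30,5.4,0,0,0,0],[0,-32,5.8,0,0,0,0],[0,-33,5.9,0,0,0,0],[0,-33,5.9,0,0,0,0],[0,-33,5.9,0,0,0,0],[0,-33,5.9,0,0,0,0]]]'
python3 - <<'E'
from bench import r
from h import *
s=r.snapshot("wrist");st=r.state();im=s["image"][:,:,::-1].copy()
print(st["t"],st["tcp_pos"])
for p in [(.5435,-.134,.085),(.523,-.1955,.078),(.503,-.2565,.087)]:
    u=proj(s,p);cv2.circle(im,tuple(int(v) for v in u),4,(255,255,255),1)
b,sb=blob(s,(0,0,640,480),(105,150,60),(125,255,255));print("blue",b,sb,atz(s,b,.085))
b,sb=blob(s,(0,0,640,480),(50,100,30),(80,255,255));print("green",b,sb,atz(s,b,.078))
cv2.imwrite("pics/w4.png",im)
E
```

```text
t: 6.75
tcp_pos: [0.544, -0.1325, 0.1885]
tcp_rot: [[-0.0, 0.256, 0.967], [0.001, 0.967, -0.256], [-1.0, 0.001, -0.001]]
ft_force: [-0.4, 0.1, -0.1]
gripper_width: -0.0003
6.8 [ 0.54404287 -0.13254252  0.1885707 ]
blue [313.45228403 242.02894618] [ 287  216   54   53 2211] [ 0.54181451 -0.13564664  0.085     ]
green [208.84775087 230.75259516] [ 181  204   56   54 2312] [ 0.52076983 -0.19589059  0.078     ]
```

View pics/w4.png

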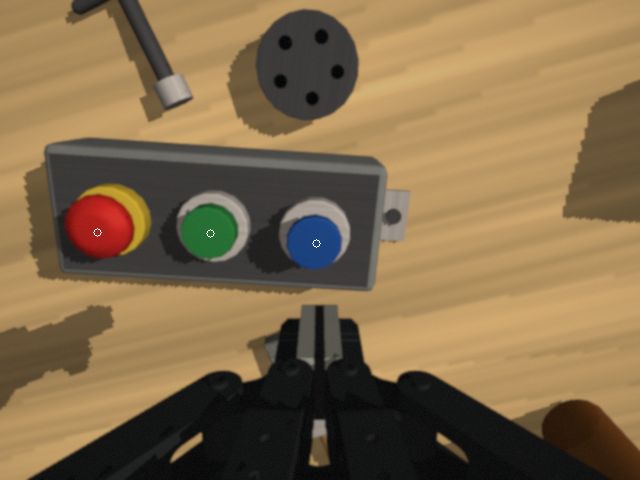

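The blue plunger at (313,242) matches the prediction. I press it down in one slow stroke.

```bash
python3 -m pendant '[[[2,-0.25,-0.1,0,0,0,0],[4.5,-0.25,-0.1,0,0,0,0],[7,-0.25,-0.1,0,0,0,0],[8.5,-0.25,-0.1,0,0,0,0],[9.2,-0.25,-0.1,0,0,0,0],[9.5,-0.25,-0.1,0,0,0,0],[9.8,-0.25,-0.1,0,0,0,0],[10.1,-0.25,-0.1,0,0,0,0],[10.3,-0.25,-0.1,0,0,0,0],[10.5,-0.25,-0.1,0,0,0,0],[10.55,-0.25,-0.1,0,0,0,0],[10.55,-0.25,-0.1,0,0,0,0],[10.55,-0.25,-0.1,0,0,0,0]]]'
```

```text
t: 8.1
tcp_pos: [0.5427, -0.1363, 0.0835]
tcp_rot: [[0.001, 0.259, 0.966], [0.0, 0.966, -0.259], [-1.0, 0.0, 0.001]]
ft_force: [-0.3, 0.4, 0.9]
gripper_width: -0.0004
```

```bash
python3 -m pendant '[[[0.05,0,0,0,0,0,0],[0.1,0,0,0,0,0,0],[0.15,0,0,0,0,0,0],[0.15,0,0,0,0,0,0]]]'
```

```text
t: 8.5
tcp_pos: [0.5428, -0.1363, 0.083]
tcp_rot: [[0.001, 0.259, 0.966], [0.001, 0.966, -0.259], [-1.0, 0.001, 0.001]]
ft_force: [-0.8, 1.8, 10.5]
gripper_width: 0.0001
```

The plunger bottomed: the tip is at 75 mm and the force rose to 10.5 N. I lift and move over green.

```bash
python3 -m pendant '[[[-1,0,0,0,0,0,0],[-3,0,0,0,0,0,0],[-6,0,0,0,0,0,0],[-8,0,0,0,0,0,0],[-8,-2,-0.2,0,0,0,0],[-8,-4.5,-0.4,0,0,0,0],[-8,-6.2,-0.5,0,0,0,0],[-8,-6.2,-0.5,0,0,0,0],[-8,-6.2,-0.5,0,0,0,0],[-8,-6.2,-0.5,0,0,0,0]]]'
python3 - <<'E'
from bench import r
from h import *
s=r.snapshot("wrist");st=r.state();im=s["image"][:,:,::-1].copy()
print(st["t"],st["tcp_pos"])
b,sb=blob(s,(0,0,640,480),(105,150,60),(125,255,255));print("blue",b,sb,atz(s,b,.075))
b,sb=blob(s,(0,0,640,480),(50,100,30),(80,255,255));print("green",b,sb,atz(s,b,.078))
cv2.imwrite("pics/w5.png",im)
E
```

```text
t: 9.5
tcp_pos: [0.5218, -0.1936, 0.1616]
tcp_rot: [[-0.0, 0.257, 0.966], [0.001, 0.966, -0.257], [-1.0, 0.001, -0.0]]
ft_force: [-0.4, 0.6, -0.5]
gripper_width: -0.0
9.55 [ 0.52181703 -0.19351049  0.16158964]
blue [427.16550594 260.61818927] [ 399  234   58   54 2441] [ 0.54127038 -0.13627335  0.075     ]
green [313.1170804 254.4586884] [ 284  225   59   59 2699] [ 0.5201878  -0.19689426  0.078     ]
```

View pics/w5.png

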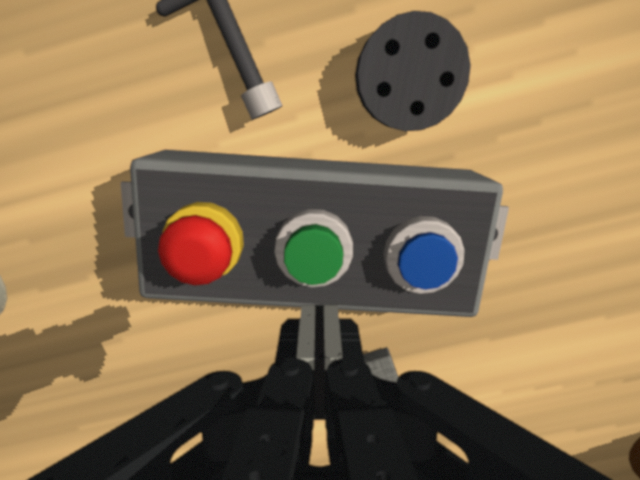

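The blue cap at (427,261) sits lower than before. Green at (313,254) is under the tips. I press green to its stop and hold briefly.

```bash
python3 -m pendant '[[[2,-0.2,0,0,0,0,0],[4.5,-0.2,0,0,0,0,0],[6.5,-0.2,0,0,0,0,0],[7.3,-0.2,0,0,0,0,0],[7.6,-0.2,0,0,0,0,0],[7.9,-0.2,0,0,0,0,0],[8.1,-0.2,0,0,0,0,0],[8.25,-0.2,0,0,0,0,0],[8.25,-0.2,0,0,0,0,0],[8.25,-0.2,0,0,0,0,0]]]'
```

```text
t: 10.55
tcp_pos: [0.5213, -0.1965, 0.0801]
tcp_rot: [[0.001, 0.259, 0.966], [0.001, 0.966, -0.259], [-1.0, 0.001, 0.001]]
ft_force: [-1.6, 2.3, 5.6]
gripper_width: -0.0002
```

```bash
python3 -m pendant '[[[0.05,0,0,0,0,0,0],[0.1,0,0,0,0,0,0],[0.1,0,0,0,0,0,0]]]'; python3 -m pendant '[[[-1,0,0,0,0,0,0],[-3,0,0,0,0,0,0],[-6,0,0,0,0,0,0],[-9,0,0,0,0,0,0],[-12,0,0,0,0,0,0],[-13,0,0,0,0,0,0],[-13,0,0,0,0,0,0],[-13,0,0,0,0,0,0],[-13,0,0,0,0,0,0]]]'
python3 - <<'E'
from bench import r
from h import *
o=[]
for n in("wrist","scene"):
    s=r.snapshot(n);im=s["image"][:,:,::-1]
    o.append(im if n=="wrist" else cv2.resize(im[150:330,120:440],(640,360)))
    if n=="wrist":
        b,sb=blob(s,(0,0,640,480),(50,100,30),(80,255,255));print("green",b,sb,atz(s,b,.078),atz(s,b,.072))
cv2.imwrite("pics/w6.png",cv2.resize(np.vstack(o),(450,590)))
E
```

```text
t: 10.85
tcp_pos: [0.5214, -0.1965, 0.08]
tcp_rot: [[0.001, 0.259, 0.966], [0.001, 0.966, -0.259], [-1.0, 0.002, 0.001]]
ft_force: [-3.7, 3.8, 11.5]
gripper_width: -0.0001
t: 11.75
tcp_pos: [0.5198, -0.1966, 0.2066]
tcp_rot: [[-0.003, 0.259, 0.966], [0.001, 0.966, -0.259], [-1.0, -0.0, -0.003]]
ft_force: [0.5, -0.2, 0.1]
gripper_width: -0.0001
green [319.14787625 233.37126377] [ 295  209   49   50 1907] [ 0.52049905 -0.19713467  0.078     ] [ 0.52228386 -0.197614    0.072     ]
```

View pics/w6.png

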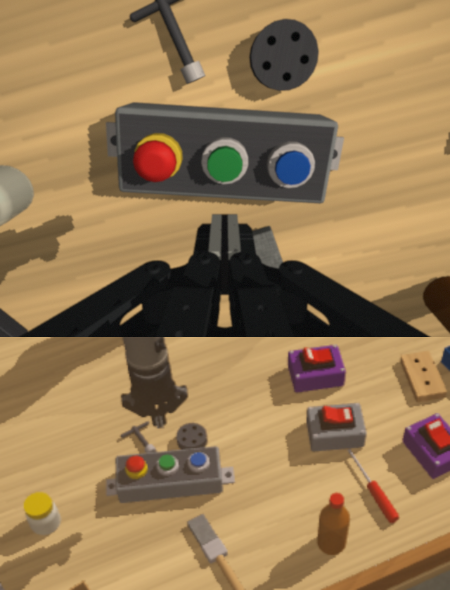

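The last picture shows the rocker on, blue in, green back up at the same measured spot, and the mushroom untouched. The tool is clear of everything, so I hand in.

```bash
python3 - <<'E'
from bench import r
print(r.hand_in())
E
```

```text
the job is handed in; nothing more can be done
None
```

I pressed the three controls in order with the closed fingertips and handed the job in at about 12 s of the 43 s allowed. The hand-in reports no verdict, so the result below rests on my own checks.

| Control | Fingertip height at the stop | Force at the stop | What it shows |
|---|---|---|---|
| Rocker (grey box) | 73 mm | 15 N | fully on |
| Blue plunger | 75 mm | 10.5 N | fully in |
| Green start | 72 mm | 11.5 N | fully down, held about 0.5 s, then released |

- **Last pictures:** the striped half of the rocker lies level, the blue cap is in and green appears to be back up. The red mushroom was never touched. The box and the bystanders I could see look unmoved, though I judged this by eye and did not measure it.
- **Clear of the scene:** the tool ended about 12 cm above the station with no contact force.
- **Disagreements:** the scene camera's stripe position was about 12 mm off the top camera's, probably because pale lid pixels got into the measurement. I used the top view, which the wrist camera confirmed. The first blue press read only 0.9 N, so I pushed a little further until it clearly bottomed.

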